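# Ease the filter press by one ratchet notch

## Robot

A 6-joint arm with a two-finger parallel gripper is mounted at the origin on the work surface. World frame = base frame: x ahead of the robot, y to its left, z up, the work surface at z = 0. Lengths are in m, angles in rad, forces in N, time in s.
With the tool pointing down it reaches from about 0.25 to 0.725 m from the base axis. Payload 4 kg.
Tool frame: the origin (TCP) lies on the centre line of the jaws, within the pads' length; the fingertips stand 19 mm ahead of it and the grasp point (between the pads) is the TCP; z points along the fingers, y is the direction in which the jaws open and shut (so a half turn about z gives the same grasp; the last joint's range is limited). The gripper opens to 85 mm and grips with 20 to 120 N. Pads are 22 mm wide; open, the fingers measure 114 mm over their backs; the gripper's body (76 mm by 85 mm) begins 54 mm behind the grasp point. The pads swing forward as they close: fully open they stand 13 mm farther back than shut.
Start: joints at [-1.146, 0.241, 0.005, 1.335, 0, 1.571], TCP at [0.206, -0.456, 0.25] pointing down, gripper open.
Joint ranges: [-2.72, 2.72], [-1.05, 1.87], [-1.09, 1.28], [-1.99, 2.15], [-1.42, 1.44], [-3.14, 3.14]. Speed limits (rad/s): [2.79, 2.79, 3.14, 3.14, 3.14, 3.14].

## Interface

Orientations are given as a unit quaternion [x, y, z, w].
In Python, from workcell import bot gives the robot as it stands. The module is installed in compiled form; this text tells all that it offers.
- The arm moves only by the shell command python3 -m handwheel 'ROWS' [OPENING]. ROWS is JSON, a list of rows, each an object of numbers: "dx", "dy", "dz": the shift along the tool's x, y, z as a fraction of full scale; "ax", "ay", "az": the turn, a rotation vector about the tool's x, y, z as a fraction of full scale. In form: [{"dx": .., "dy": .., "dz": .., "ax": .., "ay": .., "az": ..}, ...]. A call has 1 to 12 rows; each row shifts and turns the commanded pose from where the row before left it, along the tool's axes as they then stand; what a row does not reach is not made up. Full scale, the value 1, is 2.5 cm for a shift and 0.15 rad for a turn. A row lasts 1/10 s, in which the tool goes at most 50 mm and 8.59 degrees, less where a joint would pass 70% of its speed; a pose out of reach is approached as far as the arm can. A call with a number of a shift or a turn outside -1 to 1 is refused whole. A call with a gripper value outside its range is refused whole. OPENING is the gripper's target within -1 to 1 (fully open at 1, half-way at 0, shut at -1), set as the call begins (- or left out, the last holds). The fingers move at their own pace and stop on an object; the grip force is fixed at half the most. Time passes only in rows, so rows that do not move let the fingers close. It gives the time, the measured TCP pose, the force and the opening at its end, in the units of the state.
- bot.get_obs(): the state, without advancing time (a new reading comes with each control period).
- bot.camera(name): name is "scene" or "top"; returns a dict with "img" (400x640x3 uint8, red, green, blue), "intrinsics" (3x3 intrinsics, pixels), "eye" and "rotation" of the camera in the world. Camera axes: x right, y down, z forward; pixel columns grow to the right and rows downward; lengths in m; the calibration is good to about 2 mm. A picture is of the moment at which its call begins. There is no depth.
- bot.job_done(): hands the job in, once; it reports no verdict.
Trained networks look in a picture, given as the dict that the camera call returned (one of the last four; its "shot" number tells which), for a name from the list of things; names that differ only in an ending like _2 or _b are one class to them, and where a whole thing is asked for, a point or a joint stands for the part that bears it (a point fixed in the world has none). Each returns a list of dicts, best first, with "confidence" (0 to 1); they miss things now and then, are a little off and sometimes report something else, mostly with a low value. They report only what shows in the picture. A call takes as long as a camera call.
- bot.trace(thing, picture): "region" (400x640 bool, what is visible of it) and "rect" ([centre column, centre row, width, height] in pixels, round what is visible of it).
The state is a dict: "clock": time; "joint_pos": joint angles; "joint_vel": joint speeds; "tau": joint torques, N m; "eef_pos": TCP position; "tool_rot": TCP orientation; "ft_force": force on the tool from outside, world axes, zero at the start; "ft_torque": the same for the moment, N m; "grip_width": finger opening in m.
Only numpy, scipy, OpenCV 4.12 (cv2) and the standard library are available. Lean on these libraries where they do the work, as an engineer would, in place of code of your own. Each camera call takes 0.05 s, during which the arm holds its last target.

## Task

The filter press is clamped one notch too tight. With a fingertip, lift the ratchet pawl out of the teeth and swing it right over onto its rest, push the spoked wheel backward (the way the pawl was blocking: its top goes towards the pawl's side) by exactly one notch, then tip the pawl back so that it drops fully into the next tooth gap. Only push, do not grip or force anything, and leave everything else on the bench where it is.

Things in the scene. Friction and masses are not known exactly. Their poses are not given: they have to be found in the camera images.
- press: the filter press: grey frame fixed to the bench, base plate 170 x 390 x 12 mm. Origin on the bench, directly under the centre of the ratchet wheel. z is up; x runs along the wheels' level axle, away from the spoked wheel; y runs from the pawl's side towards the amber filter cup (at x +30, y +150 mm, top of its clamp under 130 mm). Other lengths here are in this frame.
- axle (a point): middle of the ratchet wheel, on the axle, 105 mm above the bench at x 0, y 0. Steel wheel 14 mm thick, 12 saw teeth (one notch = 30 degrees), outer radius 60 mm, gaps 17 mm deep. The axle's bearing post at x = -28 mm is 125 mm high.
- rack_top (a point): top of the upright steel rack that carries the clamp, 14 mm square, at x +30, y +27 mm, about 158 mm above the bench; it rises 20 mm per radian that the wheel is turned backward. Keep clear of it.
- pawl (a joint): angle of the pawl (rad): 0 = seated in a tooth gap (start), growing as it is lifted from the wheel towards -y; on its rest 0.85. Pivot, parallel to the axle, at x 0, y -85 mm, 82 mm above the bench (post 98 mm high at x -22 mm). It swings freely and falls by its weight: below about 0.3 back onto the wheel, above about 0.5 over onto its rest, where it stays. Under 2 N moves it.
- pawl_pin (a point): middle (x +30 mm) of the pawl's finger pin: round bar 10 mm thick, parallel to the axle, sticking out freely from x +6 to +46 mm, 85 mm from the pivot. Seated: y -56 mm, 162 mm above the bench; on its rest: y -126 mm, 157 mm up. A vertical fingertip pushing the pin sideways (beside it, at x +30 mm) swings the pawl over or back.
- ratchet (a joint): angle of both wheels (rad), growing = backward: their top moves to -y. Start -0.08 to -0.01. With the pawl seated it can only be -0.09 to 0, one notch back 0.43 to 0.52. From 0.2 to 0.43 the dropped pawl lies on a tooth's slope, and sinks home if the wheel is pushed on backward until the tooth meets it. Friction holds the wheel where it is left; 3 to 4 N at a ball turns it.
- spoke_ball (a point): centre of the black ball (18 mm) on the spoke to push. The spoked wheel, at x -60 mm on the axle, has 6 spokes 10 mm thick, 60 degrees apart, ball centres 78 mm from the axle. At joint 0 this one is 20 degrees from upright on the +y side (y +27, 178 mm up); one notch back it is 10 degrees past upright (y -14, 182 mm up). Push it from its +y side.
- cup_a_rim (a point): bystander: centre of the mouth of a loose amber cup, 72 mm wide, 80 mm high, standing on the bench
- cup_b_rim (a point): bystander: the same kind of cup as the other
- reagent: bystander: loose white bottle, 48 mm wide, 105 mm high; origin under its foot
- jar: bystander: loose glass jar, 60 mm wide, 70 mm high; origin under its foot
- tape: bystander: loose white roll, 90 mm wide, 35 mm high; origin under its foot
- spatula: bystander: steel spatula 160 mm long lying on the bench; origin near its middle
- stopper_center (a point): bystander: middle of a loose black rubber stopper, 40 mm wide, 30 mm high

How it is judged:
On the way, in this order (a step that is already met when the one before it is completed fails the run):
1. the pawl is lifted out of the teeth and over onto its rest, the wheel not yet turned (value of joint pawl above 0.7 rad and value of joint ratchet below 0.1 rad), for 0.2 s.
2. the wheel is pushed backward while the pawl is up (value of joint ratchet above 0.2 rad and value of joint pawl above 0.6 rad), for 0.1 s.
At the end, for the whole second after the job is handed in: pawl seated (joint below 0.07 rad) one notch back: wheel at 0.38 to 0.58 rad and still (value of joint pawl below 0.07 rad and value of joint ratchet between 0.38 and 0.58 rad and velocity of joint ratchet between -0.05 and 0.05 rad/s); the robot touches nothing.
It fails at once if the wheel was let back two notches (value of joint ratchet above 0.9 rad).
It fails at once if the pawl was gripped or forced (contact force between the fingers and pawl above 40 N).
It fails at once if the spoked wheel was gripped or forced (contact force between the fingers and ratchet above 60 N).
It fails at once if a bystander was lifted, carried or pushed away (distance of any of cup_a_rim, cup_b_rim, reagent, jar, tape, spatula, stopper_center from where it was at the start of the episode above 0.03 m).
It also fails if it takes over 51 s, if anything falls off the work surface, if the arm or the gripper's body presses on something with over 40 N, if the wrist force passes 120 N, or if a joint passes its speed limit or range.

## Working session

There is one attempt and no reset: what is moved stays moved. The work goes in short steps, Python scripts to look and compute and a shell command to move; the robot and the scene stay as the last step left them, time stands still between calls to the robot, and variables do not carry over. Pictures are saved under pics/ and viewed, and the job is handed in when it is done.

```bash
mkdir -p pics; ls; cat > h.py <<'E'
import numpy as np, cv2
from workcell import bot
def save(n,d): cv2.imwrite('pics/'+n+'.png', d['img'][:,:,::-1])
E
python3 - <<'E'
from h import *
np.set_printoptions(precision=4,suppress=True)
o=bot.get_obs(); print(o)
for n in ('scene','top'):
    d=bot.camera(n); save(n+'0',d); print(n,d['intrinsics'],d['eye'],d['rotation'])
    for t in ['press','axle','rack_top','pawl','pawl_pin','ratchet','spoke_ball','cup_a_rim','reagent','jar','tape','spatula','stopper_center']:
        try: print(t,[(np.round(r['rect'],1).tolist(),round(float(r['confidence']),2)) for r in bot.trace(t,d)[:3]])
        except Exception as e: print(t,e)
print(bot.get_obs()['clock'])
E
```

```text
pics
{'clock': 0.0, 'joint_pos': array([-1.146 ,  0.2414,  0.0037,  1.3352,  0.    ,  1.5708]), 'joint_vel': array([-0.0004, -0.0003, -0.0011, -0.0008, -0.0002,  0.0022]), 'tau': array([ -0.0008, -37.2321,  25.2406,   0.0168,  -0.    ,  -0.    ]), 'eef_pos': array([ 0.2058, -0.455 ,  0.2494]), 'tool_rot': array([ 0.9775,  0.2108, -0.0002, -0.001 ]), 'ft_force': array([-0.7991, -0.4914, -0.1277]), 'ft_torque': array([ 0.0352, -0.0299, -0.0565]), 'grip_width': 0.0856952012326171}
scene [[519.8862   0.     313.2505]
 [  0.     519.8862 197.012 ]
 [  0.       0.       1.    ]] [ 1.1806 -0.6755  0.7881] [ 0.8318  0.3099 -0.1495 -0.4355]
press [([300.6, 213.6, 155.9, 136.4], 0.73)]
axle [([299.4, 215.3, 153.1, 126.2], 0.94), ([228.8, 289.4, 38.5, 52.6], 0.39)]
rack_top [([336.5, 192.7, 54.8, 53.0], 0.72)]
pawl [([302.1, 277.9, 35.1, 51.4], 0.75), ([286.0, 201.1, 29.4, 43.2], 0.61)]
pawl_pin [([285.0, 201.6, 34.4, 46.7], 0.86), ([337.4, 190.4, 54.9, 52.9], 0.16)]
ratchet [([284.9, 184.7, 63.5, 66.0], 0.91)]
spoke_ball [([286.3, 184.8, 63.6, 72.4], 0.91)]
cup_a_rim [([230.6, 287.9, 36.7, 53.
[... 500 characters left out ...]
  395.9017 198.059 ]
 [  0.       0.       1.    ]] [0.4286 0.0551 1.028 ] [ 0.7118 -0.6972  0.0674 -0.0516]
press [([294.9, 228.2, 154.9, 69.8], 0.83)]
axle [([294.1, 226.1, 153.0, 71.2], 0.56)]
rack_top [([261.1, 210.9, 75.5, 33.6], 0.68)]
pawl [([338.2, 211.8, 16.1, 32.7], 0.69), ([232.0, 167.4, 26.0, 28.4], 0.23)]
pawl_pin [([337.4, 210.8, 17.8, 28.1], 0.46)]
ratchet []
spoke_ball [([306.4, 226.8, 75.7, 45.6], 0.62)]
cup_a_rim [([417.1, 202.6, 35.5, 31.5], 0.96)]
reagent [([292.0, 171.4, 17.7, 24.0], 0.75)]
jar [([233.8, 170.5, 22.3, 26.4], 0.81)]
tape [([183.1, 227.8, 37.7, 38.7], 0.73)]
spatula [([324.0, 153.7, 25.7, 60.2], 0.97)]
stopper_center [([396.3, 251.6, 17.0, 15.5], 0.81)]
1.4
```

```bash
python3 - <<'E'
import cv2
a=cv2.imread('pics/scene0.png')[100:330,190:430]; cv2.imwrite('pics/sc.png',cv2.resize(a,None,fx=2.6,fy=2.6,interpolation=cv2.INTER_CUBIC))
a=cv2.imread('pics/top0.png')[120:290,160:440]; cv2.imwrite('pics/tc.png',cv2.resize(a,None,fx=2.8,fy=2.8,interpolation=cv2.INTER_CUBIC))
E
```

```text
(no output)
```

View pics/sc.png

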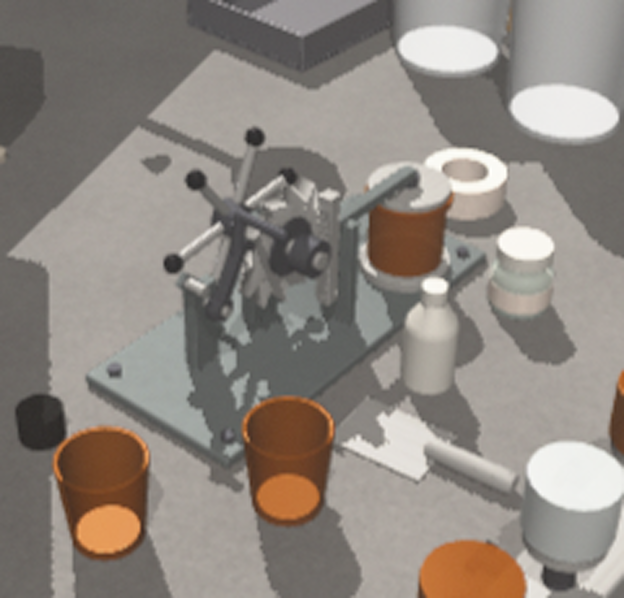

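View pics/tc.png

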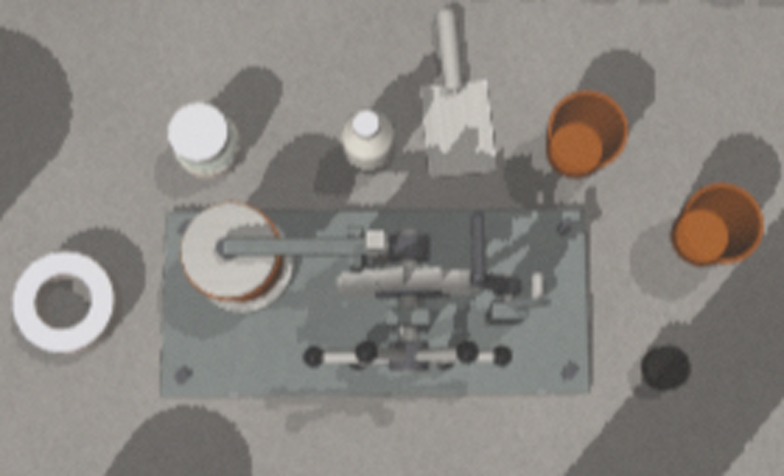

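```bash
cat >> h.py <<'E'
from scipy.spatial.transform import Rotation as R
from scipy.optimize import least_squares
Kt=np.array([[395.9017,0,317.423],[0,395.9017,198.059],[0,0,1]])
Ks=np.array([[519.8862,0,313.2505],[0,519.8862,197.012],[0,0,1]])
def P(w,cam,d=None):
    if d is None: d=CAL[cam]
    K,e,q=d
    c=R.from_quat(q).inv().apply(np.atleast_2d(w)-e); u=c@K.T; return u[:,:2]/u[:,2:]
E
python3 - <<'E'
from h import *
import json
C={}
for n in ('scene','top'):
    d=bot.camera(n); C[n]=[np.array(d[k]).tolist() for k in('intrinsics','eye','rotation')]
json.dump(C,open('cal.json','w'))
E
cat >> h.py <<'E'
import json
CAL={k:tuple(map(np.array,v)) for k,v in json.load(open('cal.json')).items()}
def ball(q,k=0):
    f=np.radians(20+60*k)-q; return np.array([-60,78*np.sin(f),105+78*np.cos(f)])/1e3
def W(p,l):
    return R.from_euler('z',p[2]).apply(np.atleast_2d(l))+[p[0],p[1],0]
E
python3 - <<'E'
from h import *
t=lambda x,y:(x/2.8+160-.5*0,y/2.8+120); s=lambda x,y:(x/2.6+190,y/2.6+100)
top=[t(313,356),t(367,352),t(467,352),t(502,356),t(375,240),t(479,212)]
sc=[s(289,177),s(254,136),s(196,180),s(173,263)]
def pts(p):
    b=[ball(p[3],k) for k in(1,0,-1,-2)]
    return W(p,b+[[.03,.027,.158+.02*p[3]],[.046,-.056,.162]]),W(p,b)
def f(p):
    a,b=pts(p); return np.r_[(P(a,'top')-top).ravel(),(P(b,'scene')-sc).ravel()]
r=least_squares(f,[.4,.05,0,-.04],loss='soft_l1'); print(r.x,'\n',r.fun.reshape(-1,2).round(1))
np.save('pose.npy',r.x); p=r.x
for n in('top','scene'):
    im=cv2.imread(f'pics/{n}0.png'); F=3; o=(160,120) if n=='top' else (190,100)
    im=cv2.resize(im[o[1]:o[1]+190,o[0]:o[0]+260],None,fx=F,fy=F)
    L=W(p,[ball(p[3],k) for k in range(6)]+[[.006,-.056,.162],[.046,-.056,.162],[0,0,.105],[.03,.027,.158],[.03,.15,.13]])
    for u in P(L,n): cv2.circle(im,tuple(int(v) for v in (u-o)*F),4,(0,0,255),1)
    cv2.imwrite(f'pics/fit_{n}.png',im)
E
```

```text
[ 0.53082221  0.06203604  0.02463122 -0.07393547] 
 [[ 0.1 -0.3]
 [-0.4 -0.4]
 [ 0.  -0.4]
 [-0.3 -0.3]
 [-0.4 -0.6]
 [-0.2  1.8]
 [-1.  -0.1]
 [ 0.   0.4]
 [-0.5 -0.2]
 [-0.4  0.1]]
```

View pics/fit_top.png

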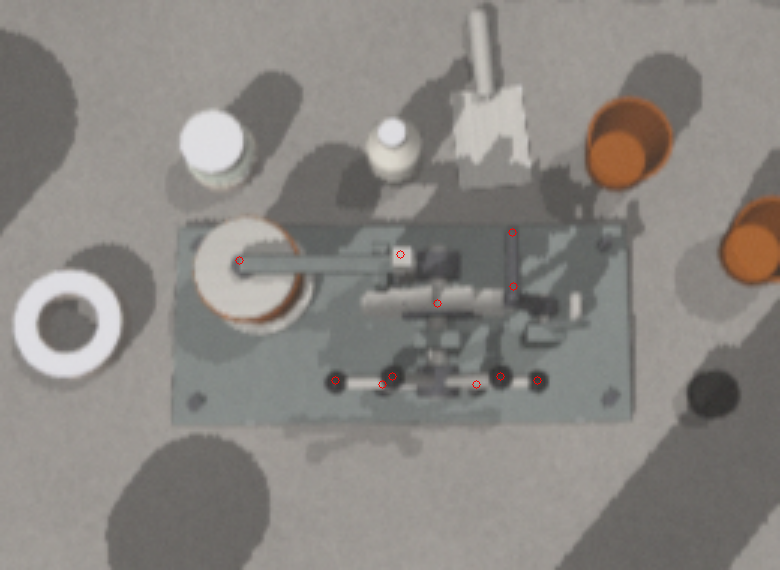

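View pics/fit_scene.png

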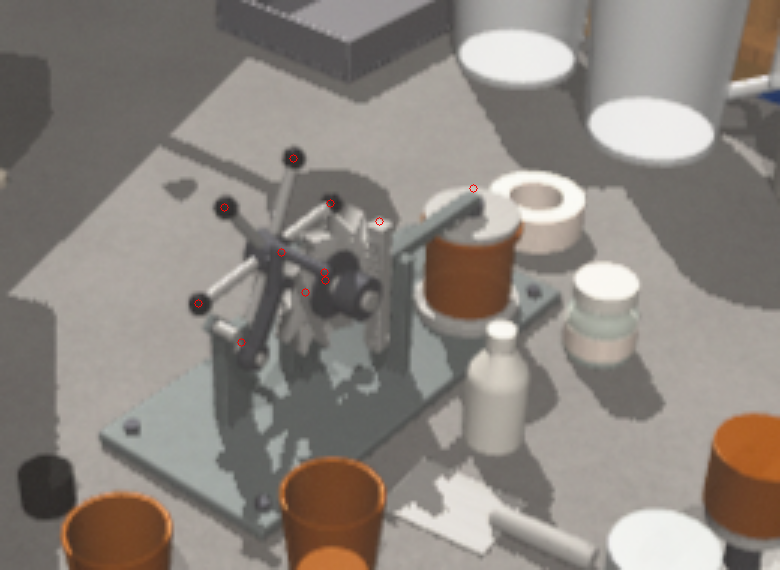

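```bash
python3 -m handwheel '[{"az":0.89},{"az":0.89},{"az":0.89},{"az":0}]' -1
cat >> h.py <<'E'
def go(x,y,ztip):
    "remaining tool-frame shift (units of full scale) to press-frame x,y(mm), tip z(mm)"
    p=np.load('pose.npy'); o=bot.get_obs()
    w=W(p,[[x/1e3,y/1e3,(ztip+19)/1e3]])[0]
    r=R.from_quat(o['tool_rot']); e=r.inv()
    cur=R.from_euler('z',-p[2]).apply(o['eef_pos']-[p[0],p[1],0])*1e3
    m=r.as_matrix(); want=np.column_stack([[np.cos(p[2]),np.sin(p[2]),0],[np.sin(p[2]),-np.cos(p[2]),0],[0,0,-1]])
    print('clk',round(o['clock'],2),'press pos (tip)',(cur-[0,0,19]).round(1),'shift',(e.apply(w-o['eef_pos'])/.025).round(2),'turn',(R.from_matrix(m.T@want).as_rotvec()/.15).round(3),'F',o['ft_force'].round(1),'w',round(o['grip_width'],4))
E
python3 -c "
from h import *
go(31,-22,231)"
```

```text
clk 1.5 press pos (tip) [-337.4 -509.4  231.3] shift [ 2.117e+01 -1.222e+01  1.000e-02] turn [ 0.    -0.     2.668] F [-0.  -0.1  0.1] w 0.0854invalid input
```

```bash
python3 -m handwheel '[{"dx":0,"dy":0,"dz":0,"ax":0,"ay":0,"az":0.89},{"dx":0,"dy":0,"dz":0,"ax":0,"ay":0,"az":0.89},{"dx":0,"dy":0,"dz":0,"ax":0,"ay":0,"az":0.89}]' -1
python3 -c "
from h import *
go(31,-22,231)"
```

```text
clock: 1.8
eef_pos: [0.2061, -0.4556, 0.2503]
tool_rot: [1.0, 0.009, -0.0, -0.0]
ft_force: [1.1, 0.3, -0.3]
grip_width: 0.0434
clk 1.8 press pos (tip) [-337.4 -509.4  231.3] shift [ 1.462e+01 -1.958e+01  1.000e-02] turn [-0.     0.    -0.039] F [ 1.1  0.3 -0.3] w 0.0434
```

```bash
python3 -m handwheel '[{"dx":0.73,"dy":-0.98,"dz":0,"ax":0,"ay":0,"az":-0.04},{"dx":0.73,"dy":-0.98,"dz":0,"ax":0,"ay":0,"az":0},{"dx":0.73,"dy":-0.98,"dz":0,"ax":0,"ay":0,"az":0},{"dx":0.73,"dy":-0.98,"dz":0,"ax":0,"ay":0,"az":0},{"dx":0.73,"dy":-0.98,"dz":0,"ax":0,"ay":0,"az":0},{"dx":0.73,"dy":-0.98,"dz":0,"ax":0,"ay":0,"az":0},{"dx":0.73,"dy":-0.98,"dz":0,"ax":0,"ay":0,"az":0},{"dx":0.73,"dy":-0.98,"dz":0,"ax":0,"ay":0,"az":0},{"dx":0.73,"dy":-0.98,"dz":0,"ax":0,"ay":0,"az":0},{"dx":0.73,"dy":-0.98,"dz":0,"ax":0,"ay":0,"az":0},{"dx":0.73,"dy":-0.98,"dz":0,"ax":0,"ay":0,"az":0},{"dx":0.73,"dy":-0.98,"dz":0,"ax":0,"ay":0,"az":0}]'
python3 -c "
from h import *
go(31,-22,231)"
```

```text
clock: 3.0
eef_pos: [0.4168, -0.1541, 0.2505]
tool_rot: [1.0, 0.015, 0.0, 0.0]
ft_force: [1.2, -0.3, 0.8]
grip_width: 0.0001
clk 3.0 press pos (tip) [-119.3 -213.2  231.5] shift [ 6.05 -7.62  0.02] turn [ 0.001 -0.003  0.038] F [ 1.2 -0.3  0.8] w 0.0001
```

```bash
python3 -m handwheel '[{"dx":0.75,"dy":-0.95,"dz":0,"ax":0,"ay":0,"az":0},{"dx":0.75,"dy":-0.95,"dz":0,"ax":0,"ay":0,"az":0},{"dx":0.75,"dy":-0.95,"dz":0,"ax":0,"ay":0,"az":0},{"dx":0.75,"dy":-0.95,"dz":0,"ax":0,"ay":0,"az":0},{"dx":0.75,"dy":-0.95,"dz":0,"ax":0,"ay":0,"az":0},{"dx":0.75,"dy":-0.95,"dz":0,"ax":0,"ay":0,"az":0},{"dx":0.75,"dy":-0.95,"dz":0,"ax":0,"ay":0,"az":0},{"dx":0.75,"dy":-0.95,"dz":0,"ax":0,"ay":0,"az":0},{"dx":0,"dy":0,"dz":0,"ax":0,"ay":0,"az":0}]'
python3 - <<'E'
from h import *
go(31,-22,150)
d=bot.camera('scene'); im=d['img'][100:300,190:430,::-1]
cv2.imwrite('pics/s1.png',cv2.resize(im,None,fx=3,fy=3))
E
```

```text
clock: 3.9
eef_pos: [0.5627, 0.0303, 0.2497]
tool_rot: [1.0, 0.025, 0.0, -0.005]
ft_force: [0.4, 0.0, 0.2]
grip_width: 0.0001
clk 3.9 press pos (tip) [ 31.  -32.5 230.7] shift [ 0.01 -0.39  3.23] turn [-0.061 -0.003  0.17 ] F [0.4 0.  0.2] w 0.0001
```

View pics/s1.png

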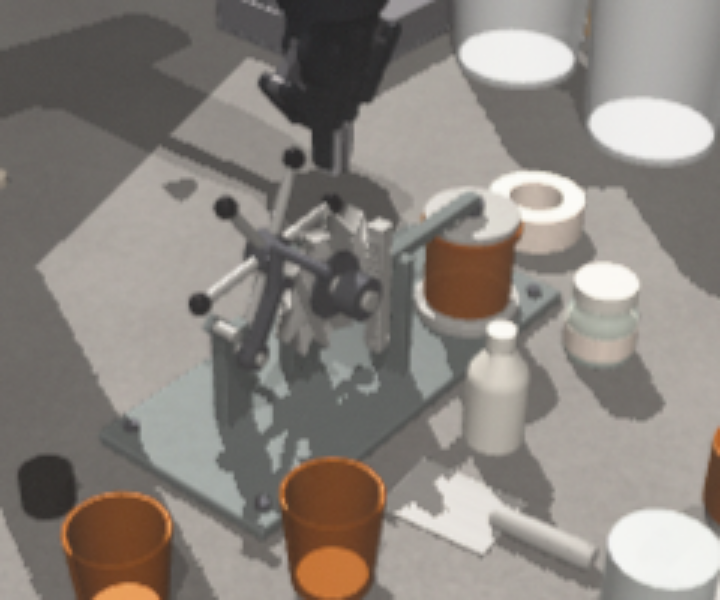

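```bash
python3 -m handwheel '[{"dx":0,"dy":-0.4,"dz":0,"ax":-0.06,"ay":0,"az":0.17},{"dx":0,"dy":0,"dz":0.8,"ax":0,"ay":0,"az":0},{"dx":0,"dy":0,"dz":0.8,"ax":0,"ay":0,"az":0},{"dx":0,"dy":0,"dz":0.8,"ax":0,"ay":0,"az":0},{"dx":0,"dy":0,"dz":0.8,"ax":0,"ay":0,"az":0},{"dx":0,"dy":0,"dz":0,"ax":0,"ay":0,"az":0},{"dx":0,"dy":0,"dz":0,"ax":0,"ay":0,"az":0}]'
python3 - <<'E'
from h import *
go(31,-22,150)
d=bot.camera('scene'); im=d['img'][100:300,190:430,::-1]
im=cv2.resize(im,None,fx=3,fy=3)
o=bot.get_obs()
u=P([o['eef_pos']+[0,0,-.019]],'scene')[0]; print((u-[190,100])*3)
cv2.circle(im,tuple(int(v) for v in (u-[190,100])*3),3,(0,0,255),1)
cv2.imwrite('pics/s2.png',im)
d=bot.camera('top'); im=d['img'][120:290,200:400,::-1]
cv2.imwrite('pics/t2.png',cv2.resize(im,None,fx=3,fy=3))
E
```

```text
clock: 4.65
eef_pos: [0.5603, 0.0254, 0.1708]
tool_rot: [1.0, 0.02, -0.001, -0.005]
ft_force: [-0.0, -0.4, 0.5]
grip_width: -0.0001
clk 4.65 press pos (tip) [ 28.6 -37.3 151.8] shift [ 0.11 -0.61  0.08] turn [-0.065  0.006  0.107] F [-0.  -0.4  0.5] w -0.0001
[323.43961919 263.69272954]
```

View pics/s2.png

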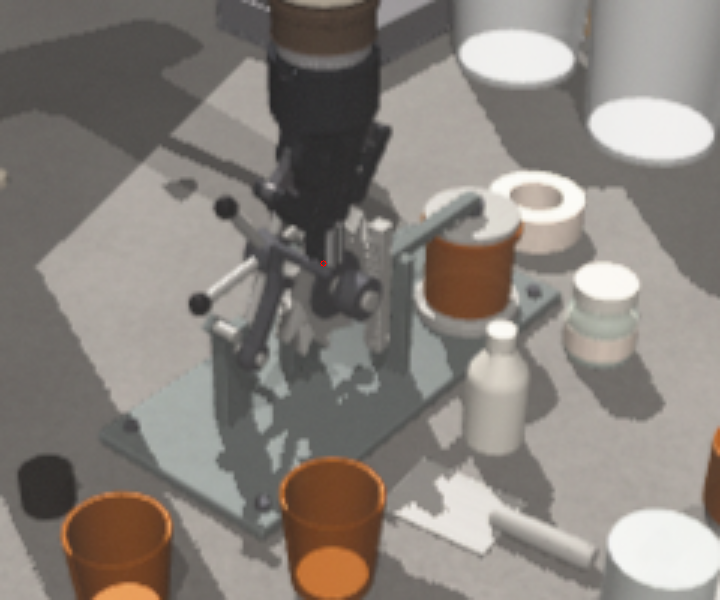

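View pics/t2.png

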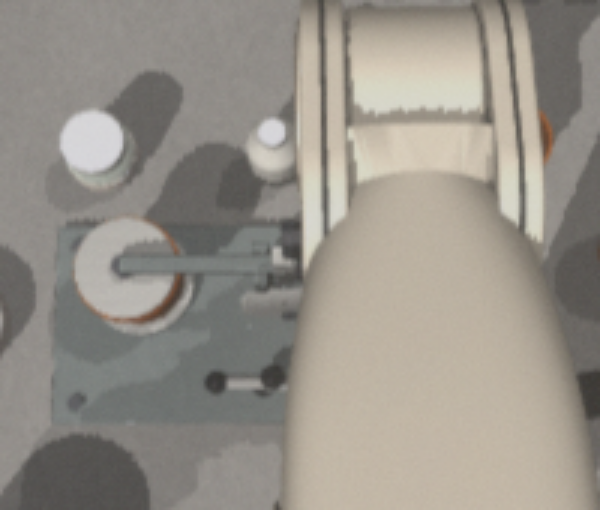

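```bash
python3 -c "
from h import *
o=bot.get_obs();print(o['joint_pos'].round(4),o['joint_vel'].round(4),o['tau'].round(2),o['ft_force'],o['ft_torque'])"
python3 -m handwheel '[{"dx":0,"dy":-0.4,"dz":0,"ax":0,"ay":0,"az":0},{"dx":0,"dy":0,"dz":0,"ax":0,"ay":0,"az":0}]'
python3 - <<'E'
from h import *
o=bot.get_obs();print(o['joint_pos'].round(4),o['joint_vel'].round(4))
go(31,-22,150)
E
```

```text
[0.0409 0.4048 0.0288 1.1927 0.0098 3.1413] [ 0.0042 -0.0013  0.0084 -0.0024 -0.0014  0.0013] [-5.000e-02 -4.343e+01  2.379e+01  3.000e-02  3.000e-02  0.000e+00] [-0.45258371 -0.07525142 -0.08629271] [-0.03400985 -0.00718813  0.01126621]
clock: 4.95
eef_pos: [0.5613, 0.0319, 0.1716]
tool_rot: [1.0, 0.025, 0.001, -0.007]
ft_force: [0.2, 0.1, -1.2]
grip_width: -0.0001
[0.0498 0.4055 0.0288 1.1924 0.014  3.1413] [-0.002   0.0058 -0.0062 -0.0036 -0.0091  0.0007]
clk 4.95 press pos (tip) [ 29.7 -30.8 152.6] shift [ 0.06 -0.35  0.11] turn [-0.093 -0.011  0.169] F [ 0.2  0.1 -1.2] w -0.0001
```

```bash
sed -i 's/want=np.column_stack.*/want=np.column_stack([[-np.sin(p[2]),np.cos(p[2]),0],[np.cos(p[2]),np.sin(p[2]),0],[0,0,-1]])/' h.py
python3 -m handwheel '[{"dx":0,"dy":-0.3,"dz":-1,"ax":0,"ay":0,"az":0},{"dx":0,"dy":0,"dz":0,"ax":0,"ay":0,"az":-0.94},{"dx":0,"dy":0,"dz":0,"ax":0,"ay":0,"az":-0.94},{"dx":0,"dy":0,"dz":0,"ax":0,"ay":0,"az":-0.94},{"dx":0,"dy":0,"dz":0,"ax":0,"ay":0,"az":-0.94},{"dx":0,"dy":0,"dz":0,"ax":0,"ay":0,"az":-0.94},{"dx":0,"dy":0,"dz":0,"ax":0,"ay":0,"az":-0.94},{"dx":0,"dy":0,"dz":0,"ax":0,"ay":0,"az":-0.94},{"dx":0,"dy":0,"dz":0,"ax":0,"ay":0,"az":-0.94},{"dx":0,"dy":0,"dz":0,"ax":0,"ay":0,"az":-0.94},{"dx":0,"dy":0,"dz":0,"ax":0,"ay":0,"az":-0.94},{"dx":0,"dy":0,"dz":0,"ax":0,"ay":0,"az":-0.94}]'
python3 - <<'E'
from h import *
o=bot.get_obs();print(o['joint_pos'].round(4))
go(31,-26,148)
E
```

```text
clock: 6.15
eef_pos: [0.5608, 0.0354, 0.1961]
tool_rot: [0.692, 0.721, 0.006, -0.006]
ft_force: [-0.3, 0.7, 0.3]
grip_width: -0.0002
[0.0548 0.3898 0.0711 1.2516 0.0163 1.5845]
clk 6.15 press pos (tip) [ 29.3 -27.4 177.1] shift [0.03 0.07 1.16] turn [ 0.001 -0.109  0.11 ] F [-0.3  0.7  0.3] w -0.0002
```

```bash
python3 -m handwheel '[{"dx":0.03,"dy":0.07,"dz":0.58,"ax":0,"ay":-0.1,"az":0.1},{"dx":0,"dy":0,"dz":0.58,"ax":0,"ay":0,"az":0},{"dx":0,"dy":0,"dz":0,"ax":0,"ay":0,"az":0},{"dx":-0.3,"dy":0,"dz":0,"ax":0,"ay":0,"az":0},{"dx":-0.3,"dy":0,"dz":0,"ax":0,"ay":0,"az":0},{"dx":-0.3,"dy":0,"dz":0,"ax":0,"ay":0,"az":0},{"dx":-0.3,"dy":0,"dz":0,"ax":0,"ay":0,"az":0},{"dx":0,"dy":0,"dz":0,"ax":0,"ay":0,"az":0}]'
python3 - <<'E'
from h import *
go(31,-97,148)
d=bot.camera('scene'); im=d['img'][100:300,190:430,::-1]
cv2.imwrite('pics/s3.png',cv2.resize(im,None,fx=3,fy=3))
E
```

```text
clock: 6.95
eef_pos: [0.563, 0.0049, 0.167]
tool_rot: [0.701, 0.713, 0.0, -0.0]
ft_force: [0.4, -0.9, 0.3]
grip_width: -0.0002
clk 6.95 press pos (tip) [ 30.8 -57.9 148. ] shift [-1.56  0.02 -0.  ] turn [-0.    -0.006 -0.044] F [ 0.4 -0.9  0.3] w -0.0002
```

View pics/s3.png

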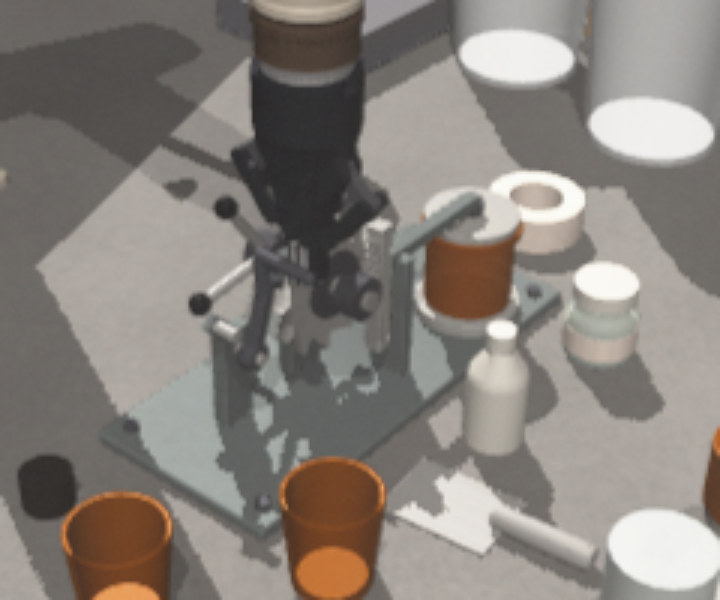

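```bash
python3 -m handwheel '[{"dx":-0.26,"dy":0,"dz":0,"ax":0,"ay":0,"az":0},{"dx":-0.26,"dy":0,"dz":0,"ax":0,"ay":0,"az":0},{"dx":-0.26,"dy":0,"dz":0,"ax":0,"ay":0,"az":0},{"dx":-0.26,"dy":0,"dz":0,"ax":0,"ay":0,"az":0},{"dx":-0.26,"dy":0,"dz":0,"ax":0,"ay":0,"az":0},{"dx":-0.26,"dy":0,"dz":0,"ax":0,"ay":0,"az":0},{"dx":0,"dy":0,"dz":0,"ax":0,"ay":0,"az":0},{"dx":0,"dy":0,"dz":0,"ax":0,"ay":0,"az":0},{"dx":0,"dy":0,"dz":0,"ax":0,"ay":0,"az":0}]'
python3 - <<'E'
from h import *
go(31,-97,210)
d=bot.camera('scene'); im=d['img'][100:300,190:430,::-1]
cv2.imwrite('pics/s4.png',cv2.resize(im,None,fx=3,fy=3))
E
```

```text
clock: 7.9
eef_pos: [0.5636, -0.0326, 0.1665]
tool_rot: [0.7, 0.714, 0.0, -0.001]
ft_force: [-1.0, -0.5, 0.5]
grip_width: -0.0
clk 7.9 press pos (tip) [ 30.5 -95.4 147.5] shift [-0.06  0.02 -2.5 ] turn [-0.005 -0.01  -0.03 ] F [-1.  -0.5  0.5] w -0.0
```

View pics/s4.png

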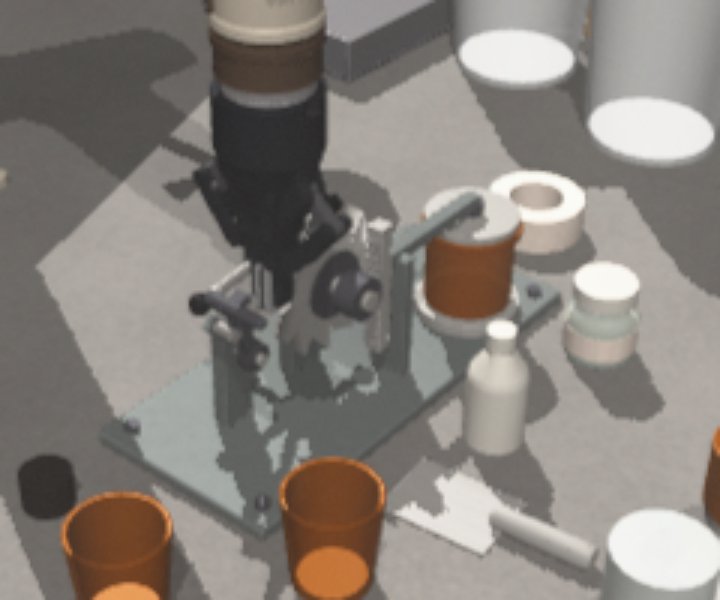

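```bash
python3 -m handwheel '[{"dx":0,"dy":0,"dz":-0.9,"ax":0,"ay":0,"az":0},{"dx":0,"dy":0,"dz":-0.9,"ax":0,"ay":0,"az":0},{"dx":0,"dy":0,"dz":-0.8,"ax":0,"ay":0,"az":0},{"dx":0.8,"dy":-0.45,"dz":0,"ax":0,"ay":0,"az":0},{"dx":0.8,"dy":-0.45,"dz":0,"ax":0,"ay":0,"az":0},{"dx":0.8,"dy":-0.45,"dz":0,"ax":0,"ay":0,"az":0},{"dx":0.8,"dy":-0.45,"dz":0,"ax":0,"ay":0,"az":0},{"dx":0.8,"dy":-0.45,"dz":0,"ax":0,"ay":0,"az":0},{"dx":0.8,"dy":-0.45,"dz":0,"ax":0,"ay":0,"az":0},{"dx":0.8,"dy":-0.45,"dz":0,"ax":0,"ay":0,"az":0},{"dx":0.8,"dy":-0.45,"dz":0,"ax":0,"ay":0,"az":0},{"dx":0,"dy":0,"dz":0,"ax":0,"ay":0,"az":0}]'
python3 - <<'E'
from h import *
print(bot.get_obs()['joint_pos'].round(3))
go(-60,66,166)
d=bot.camera('scene'); im=d['img'][100:300,190:430,::-1]
cv2.imwrite('pics/s5.png',cv2.resize(im,None,fx=3,fy=3))
E
```

```text
clock: 9.15
eef_pos: [0.4692, 0.1274, 0.232]
tool_rot: [0.699, 0.716, 0.0, -0.001]
ft_force: [0.8, 0.6, 1.2]
grip_width: -0.0
[ 0.264  0.223 -0.066  1.282  0.002  1.811]
clk 9.15 press pos (tip) [-60.   66.8 213. ] shift [-0.04  0.    1.88] turn [-0.007 -0.013 -0.005] F [0.8 0.6 1.2] w -0.0
```

View pics/s5.png

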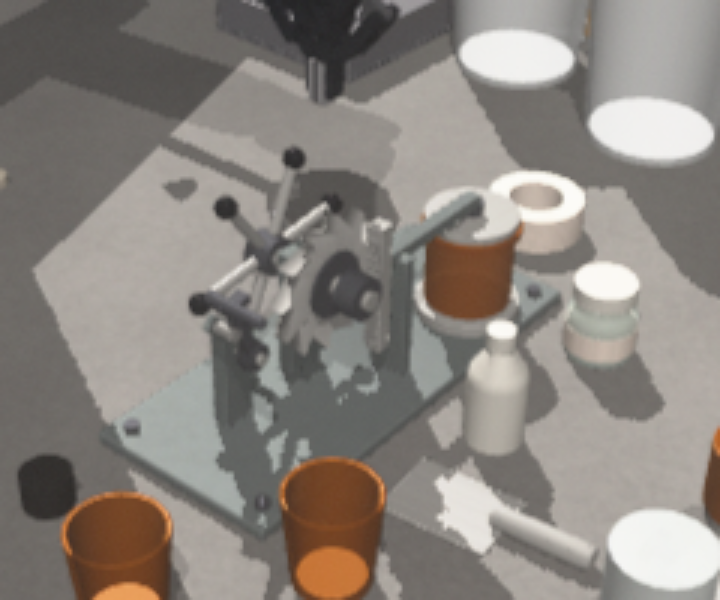

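```bash
python3 -m handwheel '[{"dx":0,"dy":0,"dz":0.94,"ax":0,"ay":0,"az":0},{"dx":0,"dy":0,"dz":0.94,"ax":0,"ay":0,"az":0},{"dx":0,"dy":0,"dz":0,"ax":0,"ay":0,"az":0},{"dx":-0.24,"dy":0,"dz":0,"ax":0,"ay":0,"az":0},{"dx":-0.24,"dy":0,"dz":0,"ax":0,"ay":0,"az":0},{"dx":-0.24,"dy":0,"dz":0,"ax":0,"ay":0,"az":0},{"dx":-0.24,"dy":0,"dz":0,"ax":0,"ay":0,"az":0},{"dx":-0.24,"dy":0,"dz":0,"ax":0,"ay":0,"az":0},{"dx":-0.24,"dy":0,"dz":0,"ax":0,"ay":0,"az":0},{"dx":-0.24,"dy":0,"dz":0,"ax":0,"ay":0,"az":0},{"dx":-0.24,"dy":0,"dz":0,"ax":0,"ay":0,"az":0},{"dx":0,"dy":0,"dz":0,"ax":0,"ay":0,"az":0}]'
cat >> h.py <<'E'
def look(n,fit=True):
    d=bot.camera('scene'); im=d['img'][100:300,190:430,::-1]
    im=cv2.resize(im,None,fx=3,fy=3); cv2.imwrite(f'pics/{n}.png',im)
    p=np.load('pose.npy')
    # dark ball blobs: refine q by template: score darkness-disk at predicted visible balls
    g=cv2.GaussianBlur(cv2.cvtColor(d['img'],cv2.COLOR_RGB2GRAY),(0,0),1.8).astype(np.float32)
    qs=np.arange(-.2,.8,.01); S=[]
    for q in qs:
        u=P(W(p,[ball(q,k) for k in (-1,-2)]),'scene').astype(np.float32)
        S.append([g[int(round(float(b))),int(round(float(a)))] for a,b in u])
    S=np.array(S); t=S.sum(1); print('q by balls',qs[t.argmin()].round(3),t.min(),'each',qs[S.argmin(0)].round(3))
E
python3 - <<'E'
from h import *
go(-60,11.3,166); look('s6')
E
```

```text
clock: 10.4
eef_pos: [0.4715, 0.0762, 0.1847]
tool_rot: [0.701, 0.714, -0.0, -0.0]
ft_force: [1.2, 1.0, 1.2]
grip_width: -0.0
clk 10.4 press pos (tip) [-59.   15.6 165.7] shift [-0.17 -0.04 -0.01] turn [-0.004  0.001 -0.04 ] F [1.2 1.  1.2] w -0.0
q by balls 0.39 152.0 each [0.39 0.52]
```

View pics/s6.png

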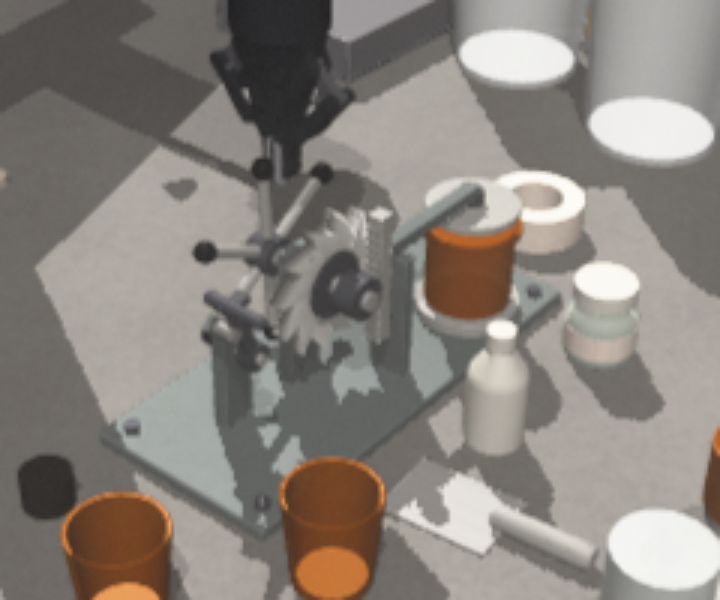

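```bash
python3 -m handwheel '[{"dx":-0.06,"dy":0,"dz":0,"ax":0,"ay":0,"az":0},{"dx":-0.06,"dy":0,"dz":0,"ax":0,"ay":0,"az":0},{"dx":-0.06,"dy":0,"dz":0,"ax":0,"ay":0,"az":0},{"dx":0,"dy":0,"dz":0,"ax":0,"ay":0,"az":0},{"dx":0,"dy":0,"dz":0,"ax":0,"ay":0,"az":0}]'
python3 - <<'E'
from h import *
go(-60,11.3,166); look('s7')
p=np.load('pose.npy')
obs=np.array([[263,168],[321,173],[204,252]])/3+[190,100]
f=lambda q:(P(W(p,[ball(q[0],k) for k in (0,1,-1)]),'scene')-obs).ravel()
r=least_squares(f,[.4]); print('prev q',r.x,r.fun.round(1))
E
```

```text
clock: 10.95
eef_pos: [0.4713, 0.0729, 0.1845]
tool_rot: [0.7, 0.714, -0.0, -0.001]
ft_force: [-1.2, 2.4, -0.5]
grip_width: 0.0003
clk 10.95 press pos (tip) [-59.2  12.3 165.5] shift [-0.04 -0.03 -0.02] turn [-0.009 -0.007 -0.031] F [-1.2  2.4 -0.5] w 0.0003
q by balls 0.44 149.0 each [0.42 0.52]
prev q [0.39630305] [-0.3  0.1  0.   0.1 -0.  -0.2]
```

View pics/s7.png

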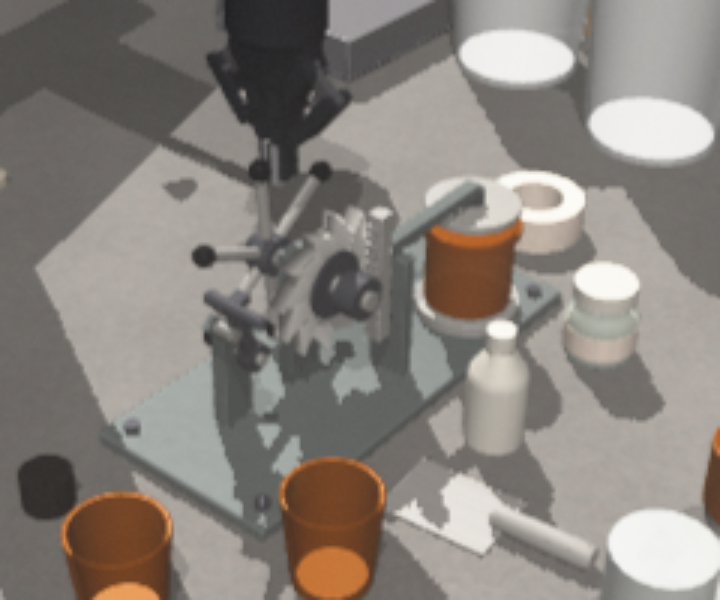

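```bash
python3 -m handwheel '[{"dx":-0.06,"dy":0,"dz":0,"ax":0,"ay":0,"az":0},{"dx":-0.06,"dy":0,"dz":0,"ax":0,"ay":0,"az":0},{"dx":0,"dy":0,"dz":0,"ax":0,"ay":0,"az":0},{"dx":0,"dy":0,"dz":0,"ax":0,"ay":0,"az":0},{"dx":0.5,"dy":0,"dz":0,"ax":0,"ay":0,"az":0},{"dx":0.6,"dy":0,"dz":0,"ax":0,"ay":0,"az":0},{"dx":0,"dy":0,"dz":0,"ax":0,"ay":0,"az":0}]'
cat >> h.py <<'E'
def balls(d,q0):
    "centroids of dark blobs near predicted balls -> q"
    p=np.load('pose.npy'); g=cv2.cvtColor(d['img'],cv2.COLOR_RGB2GRAY)
    pr=P(W(p,[ball(q0,k) for k in (0,1,-1)]),'scene'); ob=[]
    for u in pr:
        x,y=u.astype(int); w=np.clip(60-g[y-5:y+6,x-5:x+6].astype(float),0,None)
        yy,xx=np.mgrid[y-5:y+6,x-5:x+6]; ob.append([(w*xx).sum()/w.sum(),(w*yy).sum()/w.sum()])
    ob=np.array(ob)
    r=least_squares(lambda q:(P(W(p,[ball(q[0],k) for k in (0,1,-1)]),'scene')-ob).ravel(),[q0],loss='soft_l1'); print('q',r.x.round(3),r.fun.round(1))
E
python3 - <<'E'
from h import *
go(-60,11.3,215); d=bot.camera('scene'); cv2.imwrite('pics/s8.png',cv2.resize(d['img'][100:300,190:430,::-1],None,fx=3,fy=3)); balls(d,.46)
E
```

```text
clock: 11.7
eef_pos: [0.4713, 0.0986, 0.1849]
tool_rot: [0.699, 0.715, 0.0, -0.0]
ft_force: [0.1, -0.0, -0.2]
grip_width: -0.0
clk 11.7 press pos (tip) [-58.6  38.  165.9] shift [-1.07 -0.05 -1.97] turn [-0.    -0.005 -0.019] F [ 0.1 -0.  -0.2] w -0.0
q [0.5] [-0.3  0.3  0.7  1.5 -0.   0.3]
```

View pics/s8.png

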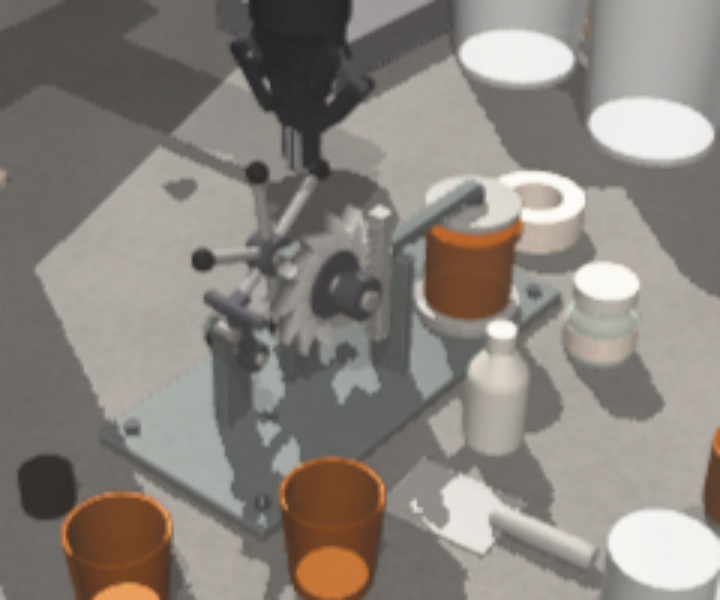

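```bash
python3 - <<'E'
from h import *
p=np.load('pose.npy')
obs=np.array([[257,172],[202,260]])/3+[190,100]
f=lambda q:(P(W(p,[ball(q[0],k) for k in (0,-1)]),'scene')-obs).ravel()
r=least_squares(f,[.4]); print('q',r.x,r.fun.round(1))
E
python3 -m handwheel '[{"dx":0,"dy":0,"dz":-1,"ax":0,"ay":0,"az":0},{"dx":0,"dy":0,"dz":-1,"ax":0,"ay":0,"az":0},{"dx":0,"dy":0.1,"dz":0,"ax":0,"ay":0,"az":0}]'
python3 - <<'E'
from h import *
d=bot.camera('scene');balls(d,.46)
go(31,-160,215)
E
```

```text
q [0.47813483] [-0.2  0.1 -0.1 -0.2]
clock: 12.05
eef_pos: [0.4755, 0.0973, 0.2382]
tool_rot: [0.7, 0.714, 0.003, 0.002]
ft_force: [0.5, -0.3, -0.5]
grip_width: -0.0002
q [0.491] [-0.  -0.1 -0.2  0.   0.  -0.1]
clk 12.1 press pos (tip) [-54.7  36.5 217.5] shift [-7.84  3.47  0.1 ] turn [ 0.026 -0.008 -0.034] F [0.5 0.6 0.3] w 0.0002
```

```bash
python3 -m handwheel '[{"dx":-0.78,"dy":0.35,"dz":0,"ax":0,"ay":0,"az":0},{"dx":-0.78,"dy":0.35,"dz":0,"ax":0,"ay":0,"az":0},{"dx":-0.78,"dy":0.35,"dz":0,"ax":0,"ay":0,"az":0},{"dx":-0.78,"dy":0.35,"dz":0,"ax":0,"ay":0,"az":0},{"dx":-0.78,"dy":0.35,"dz":0,"ax":0,"ay":0,"az":0},{"dx":-0.78,"dy":0.35,"dz":0,"ax":0,"ay":0,"az":0},{"dx":-0.78,"dy":0.35,"dz":0,"ax":0,"ay":0,"az":0},{"dx":-0.78,"dy":0.35,"dz":0,"ax":0,"ay":0,"az":0},{"dx":-0.78,"dy":0.35,"dz":0,"ax":0,"ay":0,"az":0},{"dx":-0.78,"dy":0.35,"dz":0,"ax":0,"ay":0,"az":0},{"dx":0,"dy":0,"dz":0,"ax":0,"ay":0,"az":0}]'
python3 - <<'E'
from h import *
print(bot.get_obs()['joint_pos'].round(3))
go(31,-160,145)
E
```

```text
clock: 13.2
eef_pos: [0.5651, -0.0983, 0.2327]
tool_rot: [0.701, 0.713, -0.001, -0.001]
ft_force: [-0.2, 0.6, -0.1]
grip_width: 0.0
[-0.172  0.397  0.179  1.355 -0.     1.382]
clk 13.2 press pos (tip) [  30.3 -161.1  213.7] shift [0.04 0.04 2.75] turn [-0.018 -0.003 -0.053] F [-0.2  0.6 -0.1] w 0.0
```

```bash
python3 -m handwheel '[{"dx":0,"dy":0.04,"dz":0.9,"ax":0,"ay":0,"az":0},{"dx":0,"dy":0,"dz":0.9,"ax":0,"ay":0,"az":0},{"dx":0,"dy":0,"dz":0.9,"ax":0,"ay":0,"az":0},{"dx":0,"dy":0,"dz":0,"ax":0,"ay":0,"az":0},{"dx":0.3,"dy":0,"dz":0,"ax":0,"ay":0,"az":0},{"dx":0.3,"dy":0,"dz":0,"ax":0,"ay":0,"az":0},{"dx":0.3,"dy":0,"dz":0,"ax":0,"ay":0,"az":0},{"dx":0.3,"dy":0,"dz":0,"ax":0,"ay":0,"az":0},{"dx":0.3,"dy":0,"dz":0,"ax":0,"ay":0,"az":0},{"dx":0.3,"dy":0,"dz":0,"ax":0,"ay":0,"az":0},{"dx":0.3,"dy":0,"dz":0,"ax":0,"ay":0,"az":0},{"dx":0,"dy":0,"dz":0,"ax":0,"ay":0,"az":0}]'
python3 - <<'E'
from h import *
go(31,-91,148); d=bot.camera('scene'); cv2.imwrite('pics/s9.png',cv2.resize(d['img'][100:300,190:430,::-1],None,fx=3,fy=3)); balls(d,.48)
E
```

```text
clock: 14.4
eef_pos: [0.5647, -0.042, 0.167]
tool_rot: [0.699, 0.715, 0.0, -0.001]
ft_force: [0.8, -0.1, 0.2]
grip_width: 0.0001
clk 14.4 press pos (tip) [  31.3 -104.9  148. ] shift [ 0.55 -0.02 -0.  ] turn [-0.006 -0.011 -0.021] F [ 0.8 -0.1  0.2] w 0.0001
q [0.497] [ 0.   0.4  1.9  0.6 -0.1  0.4]
```

View pics/s9.png

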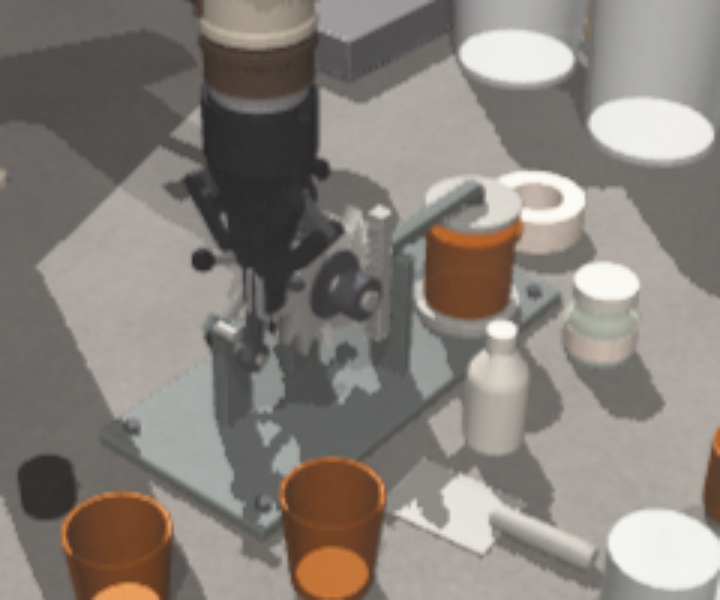

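Pawl is being carried back (pin hidden behind the finger, end visible at about (295,285)). Continuing slowly past the balance point.

```bash
python3 -m handwheel '[{"dx":0.14,"dy":0,"dz":0,"ax":0,"ay":0,"az":0},{"dx":0.14,"dy":0,"dz":0,"ax":0,"ay":0,"az":0},{"dx":0.14,"dy":0,"dz":0,"ax":0,"ay":0,"az":0},{"dx":0.14,"dy":0,"dz":0,"ax":0,"ay":0,"az":0},{"dx":0.14,"dy":0,"dz":0,"ax":0,"ay":0,"az":0},{"dx":0,"dy":0,"dz":0,"ax":0,"ay":0,"az":0},{"dx":-0.6,"dy":0,"dz":0,"ax":0,"ay":0,"az":0},{"dx":-0.8,"dy":0,"dz":0,"ax":0,"ay":0,"az":0},{"dx":0,"dy":0,"dz":-1,"ax":0,"ay":0,"az":0},{"dx":0,"dy":0,"dz":-1,"ax":0,"ay":0,"az":0},{"dx":-0.5,"dy":0,"dz":-1,"ax":0,"ay":0,"az":0},{"dx":-0.5,"dy":0,"dz":-1,"ax":0,"ay":0,"az":0}]'
python3 - <<'E'
from h import *
go(31,-91,148); d=bot.camera('scene'); cv2.imwrite('pics/s10.png',cv2.resize(d['img'][100:300,190:430,::-1],None,fx=3,fy=3)); balls(d,.48)
E
```

```text
clock: 15.65
eef_pos: [0.5655, -0.0872, 0.268]
tool_rot: [0.7, 0.714, -0.0, -0.001]
ft_force: [0.9, 0.2, -0.5]
grip_width: -0.0002
clk 15.65 press pos (tip) [  31.  -150.1  249. ] shift [ 2.36 -0.01  4.04] turn [-0.005 -0.005 -0.033] F [ 0.9  0.2 -0.5] w -0.0002
q [0.489] [1.1 1.7 0.  0.3 0.  0.2]
```

View pics/s10.png

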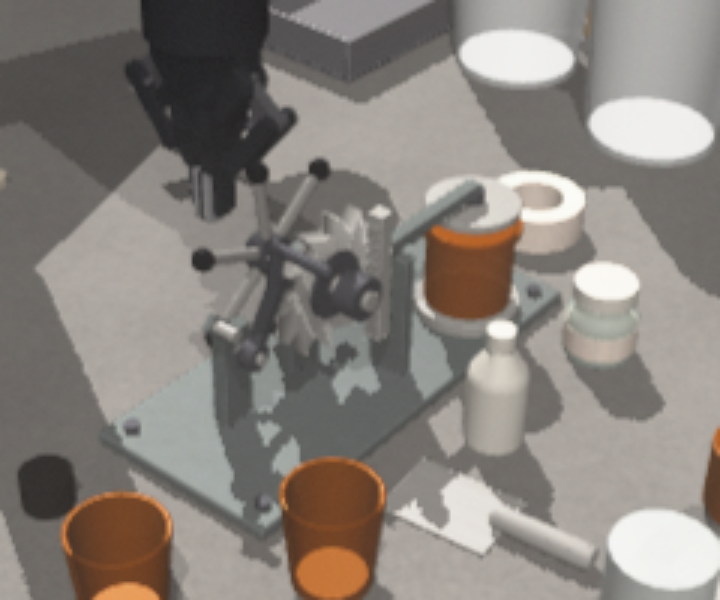

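```bash
python3 - <<'E'
from h import *
import cv2
d=bot.camera('scene'); im=d['img'][:,:,::-1].copy()
d2=bot.camera('top'); cv2.imwrite('pics/t11.png',cv2.resize(d2['img'][120:290,200:400,::-1],None,fx=3,fy=3))
a=cv2.imread('pics/scene0.png')
A=np.hstack([cv2.resize(x[165:230,250:325],None,fx=5,fy=5) for x in (a,im)])
p=np.load('pose.npy')
pv=np.array([0,-85,82])
for ang in (0,.07,.15,.3):
    t=np.arctan2(29,80)-ang
    L=[[x/1e3,(-85+85*np.sin(t))/1e3,(82+85*np.cos(t))/1e3] for x in(6,46)]
    print(ang,P(W(p,L),'scene').round(1).tolist())
cv2.imwrite('pics/cmp.png',A)
# change between both in pawl region
E
```

```text
0 [[284.0, 184.1], [298.1, 190.9]]
0.07 [[282.2, 184.5], [296.4, 191.4]]
0.15 [[280.2, 185.2], [294.3, 192.1]]
0.3 [[276.2, 187.1], [290.4, 194.1]]
```

View pics/cmp.png

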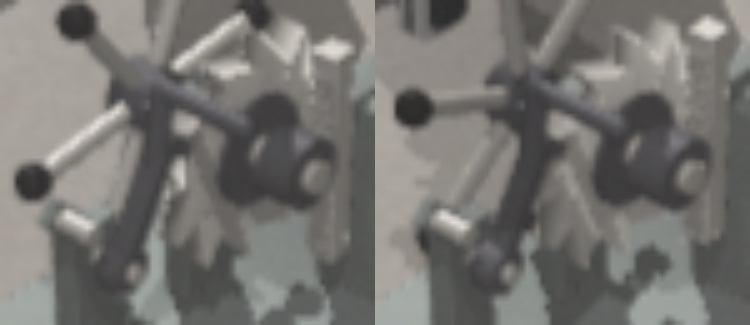

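View pics/t11.png

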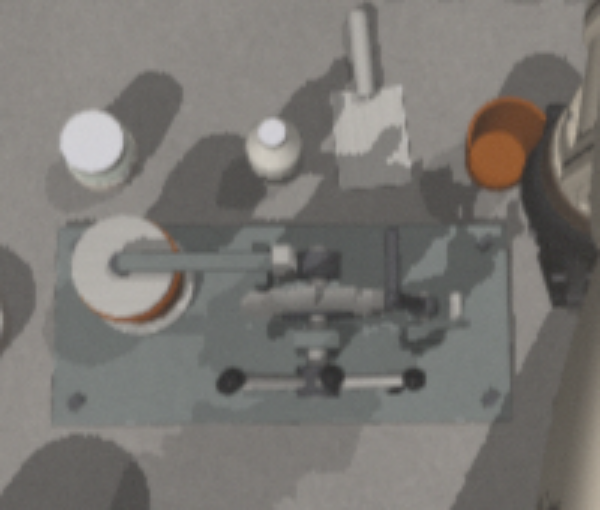

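```bash
python3 - <<'E'
from h import *
d=bot.camera('scene'); g=cv2.cvtColor(d['img'],cv2.COLOR_RGB2GRAY); a=cv2.cvtColor(cv2.imread('pics/scene0.png'),cv2.COLOR_BGR2GRAY)
for (y0,y1,x0,x1) in ((178,194,284,299),(180,215,272,285)):
    T=cv2.resize(a[y0:y1,x0:x1],None,fx=4,fy=4,interpolation=cv2.INTER_CUBIC); S=cv2.resize(g[y0-6:y1+6,x0-8:x1+8],None,fx=4,fy=4,interpolation=cv2.INTER_CUBIC)
    m=cv2.minMaxLoc(cv2.matchTemplate(S,T,cv2.TM_CCOEFF_NORMED)); print('shift px',m[3][0]/4-8,m[3][1]/4-6,m[1])
balls(d,.48)
print(bot.get_obs()['clock'],bot.get_obs()['ft_force'])
E
```

```text
shift px 0.0 0.25 0.8417382836341858
shift px 0.25 0.25 0.7233932018280029
q [0.489] [1.1 1.7 0.  0.2 0.1 0.2]
15.85 [ 0.8108671  -0.04012378 -0.69385492]
```

The pin is back on its seated pixel position, with a shift of 0.25 px or less (0.07 rad would be 1.8 px). The wheel is at about 0.49 rad and the arm is clear.

```bash
python3 -c "
from workcell import bot
print(bot.job_done())"
```

```text
the job is handed in; nothing more can be done
None
```

The wheel is let back one notch, the pawl is seated again, and the job is handed in at about 16 s on the robot's clock. No verdict was reported.

With the gripper shut, I pushed the pawl's pin over onto its rest. I then pushed the spoke ball backward from its +y side, from about -0.07 rad to about 0.48–0.49 rad. Last, I pushed the pin back from the other side so the pawl fell into the next gap, and lifted the arm clear.

**Last checks:**
- **Pawl:** its pin is back within 0.25 px of where it sat at the start; 0.07 rad off would show as 1.8 px. The match scores were only moderate (0.84 and 0.72) because the wheel behind it has turned.
- **Wheel:** the last picture fits 0.489 rad, inside the seated range of 0.43 to 0.52. One of the three balls in that fit was up to 1.7 px off because the gripper was beside it. An earlier unobstructed picture, taken before the pawl was dropped, gave 0.491 rad, and a fit by eye gave 0.478.
- **Contact:** the tip was well clear, about 250 mm above the bench, and the readings I took between moves stayed under about 3 N.
- **Bystanders:** those in view looked unmoved in the pictures, but I did not measure their positions again.

**Two hitches:** the first move was refused because each row needs all six numbers, so nothing moved. The last joint also reached its limit near the pin, so I turned the tool 90 degrees and pushed with the fingers' 22 mm side.

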